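# Stack the tier of a dish rack on its base

### The job

Pick up the oblong tier by its handle and stack it on the base frame that holds the culture dish: all four corner posts fully home in the base's four corner sockets, the tier level, then let go. Lower it all the way in rather than dropping it. Leave the base with its dish, and the square tier (which does not fit), where they stand.

Things in the scene. Friction and masses are not known exactly. Their poses are not given: they have to be found in the camera images.
- oblong_tier: Loose white grating 100 (x) by 140 mm (y), z = 60 to 66 mm, 0.25 kg, on four steel corner posts 12 mm thick at x = +-40, y = +-60 mm. Origin: middle of the post feet, at foot level; z up. Handle over its middle: white bar 14 mm wide (x), 80 long (y), centre z = 106, top 113 mm, 33 mm free under it, on uprights at y = +-30; pinch it across x from above. Same turned half round.
- base_frame: Loose white plate 124 (x) by 164 mm (y), 6 thick, 0.9 kg, with four square sockets open on top at x = +-40, y = +-60 mm. Origin: centre of its underside; z up. Socket floors z = 6 mm (the tier's origin when home); pocket 28 mm square up to z = 22, flaring to a mouth 38 mm square at z = 36 mm, the base's highest point. Same turned half round.
- square_tier: Tier of another rack, does not fit, to be left alone: like the oblong one, same height and handle (bar along its y), but 100 by 100 mm with posts at x = +-40, y = +-40 mm. Origin: middle of the post feet, at foot level.
- dish: Closed clear culture dish, 63 mm diameter, 14 mm high, lying loose on the middle of the base frame's plate. Origin: centre of its underside. To be left lying there.
Mind the look-alikes: they are no part of the job. What is shaped like the dish but orange or yellow is not meant.

How it is judged:
By the outcome, as a careful person would: the job done as asked, in the order asked, and still so for the second after the job is handed in, with the robot touching nothing.
It also fails if it takes over 40 s, if anything falls off the work surface, if the arm or the gripper's body presses on something with over 40 N, if the wrist force passes 120 N, or if a joint passes its speed limit or range.

### The arm

A 6-joint arm with a two-finger parallel gripper is mounted at the origin on a cart in front of the work surface, level with it; the furniture and walls round the work are solid. World frame = base frame: x ahead of the robot, y to its left, z up, the work surface at z = 0. Lengths are in m, angles in rad, forces in N, time in s.
With the tool pointing down it reaches from about 0.275 to 0.825 m from the base axis. Payload 5.2 kg.
Tool frame: the origin (TCP) lies between the finger pads; the fingertips stand manip.tip_reach ahead of it and the grasp point (between the pads) lies 6 mm ahead of it (manip.tip_reach is the distance from the TCP to the fingertips, in m); z points along the fingers, y is the line along which they close (so a half turn about z gives the same grasp; the last joint's range is limited). The gripper opens to 93 mm and grips with 3 to 60 N. Pads are 15 mm wide; open, the fingers measure 128 mm over their backs; the gripper's body (75 mm by 188 mm) begins 65 mm behind the grasp point.
Start: joints at [1.121, 0.259, 1.535, -0, 1.348, -0.203], TCP at [0.134, 0.533, 0.244] pointing down, gripper open.
Joint ranges: [-3.14, 3.14], [-0.91, 2.08], [0.19, 2.58], [-1.22, 4.36], [0.22, 2.71], [-3.12, 3.12]. Speed limits (rad/s): [2.57, 2.57, 3.14, 3.14, 3.14, 3.14].

### API

Orientations are given as a unit quaternion [x, y, z, w].
In Python, from plant import readout, imaging, manip gives the robot as it stands. The module is installed in compiled form; this text tells all that it offers.
- The arm moves only by the tool jog_arm, never from a script. Its argument "commands" is a list of rows, each a list of 5 numbers: the finger opening in mm, from 0 to 93, then the shift along the tool's x, y, z in units of 50 mm (1.0 is 50 mm), then the turn about the tool's z in rad. A call has 1 to 5 rows; each row shifts and turns the commanded pose from where the row before left it, along the tool's axes as they then stand; what a row does not reach is not made up. A row lasts 1/10 s, in which the tool goes at most 50 mm and 8.59 degrees, less where a joint would pass 70% of its speed; a pose out of reach is approached as far as the arm can. A call is refused whole if a number of a shift passes 1 or a number of a turn 0.15, either way. A call with a gripper value outside its range is refused whole. The fingers move at their own pace and stop on an object; "grip_force" is the grip in N (left out, the last holds). Time passes only in rows, so rows that do not move let the fingers close. It gives the time, the measured TCP pose, the force, the opening and the grip force at its end, in the units of the state.
- readout.observe(): the state, without advancing time (a new reading comes with each control period).
- imaging.snapshot(name): name is "scene" or "top" or "wrist"; returns (picture, depth): 480x640x3 uint8, blue, green, red; 480x640 float32, m along the optical axis (not along the pixel's ray), 0 where there is no reading.
- imaging.camera_model(name): a dict with "fx", "fy", "cx", "cy" (pixels), "xyz" and "attitude" of the camera in the world; the wrist camera has in their place "hand_eye" (4x4, takes a point from camera to tool coordinates, whose origin is the TCP and whose axes are the flange's). Camera axes: x right, y down, z forward; pixel columns grow to the right and rows downward; lengths in m; the calibration is good to about 2 mm. A picture is of the moment at which its call begins: read the wrist's pose just before it. camera_model takes no time and is no camera call.
- manip.close_job(): hands the job in; it is judged then, once.
The state is a dict: "time": time; "q": joint angles; "joint_vel": joint speeds; "joint_torque": joint torques, N m; "tool_pos": TCP position; "tcp_rot": TCP orientation; "ft_force": force on the tool from outside, world axes, zero at the start; "wrist_torque": the same for the moment, N m; "grip_width": finger opening in m; "grip_force": force on a finger pad.
Only numpy, scipy, OpenCV 4.12 (cv2) and the standard library are available. Lean on these libraries where they do the work, as an engineer would, in place of code of your own. Each camera call takes 0.05 s, during which the arm holds its last target. There are 200 camera calls.

## Working session

There is one attempt and no reset: what is moved stays moved. The work goes in short steps, Python scripts to look and compute and a tool call to move; the robot and the scene stay as the last step left them, time stands still between calls to the robot, and variables do not carry over. Pictures are saved under pics/ and viewed, at most 10 in all, crops included, and the job is handed in when it is done.

Besides the shell and the picture viewer there is one more tool, called after "Emit:" as name(argument=value, ...), one argument or row to a line, values as JSON. jog_arm: Moves the arm, as the interface text tells. Its arguments: {"type":"object","properties":{"commands":{"type":"array"},"grip_force":{"type":"number"}},"required":["commands"]}

```bash
mkdir -p pics
cat > h.py <<'E'
import numpy as np, cv2
from scipy.spatial.transform import Rotation as R
from plant import readout, imaging, manip
def cam(n, s=None):
    m=imaging.camera_model(n)
    if 'hand_eye' in m:
        s=s or readout.observe(); T=np.eye(4); T[:3,:3]=R.from_quat(s['tcp_rot']).as_matrix(); T[:3,3]=s['tool_pos']
        T=T@np.array(m['hand_eye'])
    else:
        T=np.eye(4); a=np.array(m['attitude']); T[:3,:3]=a if a.shape==(3,3) else R.from_quat(a).as_matrix(); T[:3,3]=m['xyz']
    return m,T
def ray(m,T,uv,z):
    uv=np.atleast_2d(uv).astype(float)
    d=np.c_[(uv[:,0]-m['cx'])/m['fx'],(uv[:,1]-m['cy'])/m['fy'],np.ones(len(uv))]@T[:3,:3].T
    return T[:3,3]+d*((z-T[2,3])/d[:,2])[:,None]
def cloud(m,T,dep):
    v,u=np.mgrid[:480,:640]
    P=np.dstack([(u-m['cx'])/m['fx']*dep,(v-m['cy'])/m['fy']*dep,dep])@T[:3,:3].T+T[:3,3]
    P[dep<=0]=np.nan
    return P
E
python3 - <<'E'
from h import *
for n in ['scene','top']:
    m,T=cam(n); p,d=imaging.snapshot(n); cv2.imwrite(f'pics/{n}1.png',p); np.savez(f'{n}1.npz',p=p,d=d); print(n,m)
s=readout.observe(); print(s, manip.tip_reach, imaging.camera_model('wrist'))
E
```

```text
scene {'fx': 568.1084012481904, 'fy': 568.1084012481904, 'cx': 317.8687324943827, 'cy': 245.14302481549151, 'xyz': array([-0.0339136 , -0.45391139,  0.78851043]), 'attitude': array([ 0.84174799, -0.37970422,  0.16285706, -0.34750914])}
top {'fx': 450.67919012263354, 'fy': 450.67919012263354, 'cx': 321.69195087612593, 'cy': 239.36363006481957, 'xyz': array([0.36844077, 0.06128695, 1.07052973]), 'attitude': array([ 0.71220772, -0.69809809,  0.05674578, -0.04689493])}
{'time': 0.1, 'q': array([ 1.12120862e+00,  2.59266938e-01,  1.53594214e+00,  5.63618493e-06,
        1.34798922e+00, -2.02825411e-01]), 'joint_vel': array([ 0.00121611, -0.00103889, -0.00415114,  0.00115153,  0.0013959 ,
       -0.00034686]), 'joint_torque': array([ 2.37080843e-03, -4.38204610e+01, -2.84644228e+01,  7.20463693e-02,
        3.62305774e-02, -7.39693132e-05]), 'tool_pos': array([0.13414244, 0.53294331, 0.24291516]), 'tcp_rot': array([ 1.23068931e-01,  9.92397800e-01, -7.59604667e-04, -2.59868978e-04]), 'ft_force': array([-0.21569538,  0.32516341, -0.05434177]), 'wrist_torque': array([-0.02111101, -0.0122485 ,  0.0339794 ]), 'grip_force': 0.0, 'grip_width': 0.09321571232464777} 0.025 {'fx': 348.0026677671832, 'fy': 348.0026677671832, 'cx': 325.3804852291477, 'cy': 241.7287546406459, 'hand_eye': array([[ 8.44713805e-05, -9.63894079e-01, -2.66285930e-01,
         7.39768824e-02],
       [ 9.99999883e-01, -4.52373904e-05,  4.80969548e-04,
        -7.53231562e-04],
       [-4.75649780e-04, -2.66285940e-01,  9.63893963e-01,
        -1.40577034e-01],
       [ 0.00000000e+00,  0.00000000e+00,  0.00000000e+00,
         1.00000000e+00]])}
```

View pics/top1.png

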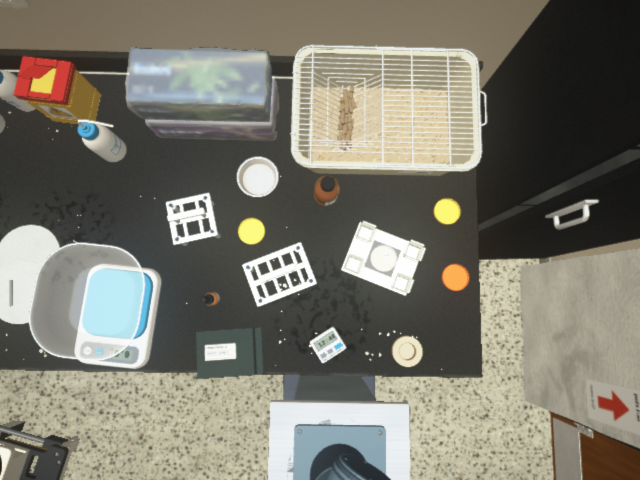

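View pics/scene1.png

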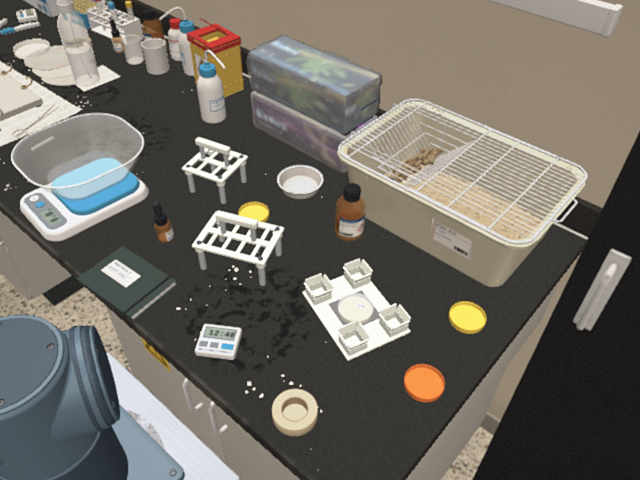

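The top view shows the oblong tier at px (279,274), the base with its dish at (383,258) and the square tier at (191,219). The scene view agrees: oblong tier at (238,240), base at (357,310).

```bash
cat > meas.py <<'E'
from h import *
f=np.load('top1.npz'); p,d=f['p'],f['d']; m,T=cam('top'); P=cloud(m,T,d)
hsv=cv2.cvtColor(p,cv2.COLOR_BGR2HSV); w=((hsv[...,2]>130)&(hsv[...,1]<60)).astype(np.uint8)
for n,(u,v),zs in [('tier',(279,274),(.05,.08)),('base',(383,258),(-.005,.05)),('sq',(191,219),(.05,.08))]:
    k=np.zeros_like(w); k[v-48:v+48,u-48:u+48]=1; k&=w
    nl,l,st,c=cv2.connectedComponentsWithStats(cv2.morphologyEx(k,cv2.MORPH_CLOSE,np.ones((3,3))))
    i=1+np.argmax(st[1:,4]); M=l==i
    z=P[...,2]; print(n,st[i],'z pct',np.nanpercentile(z[M],[5,25,50,75,95]).round(3))
    S=M&(z>zs[0])&(z<zs[1])
    X=P[S][:,:2]; r=cv2.minAreaRect((X*1000).astype(np.float32)); print(' cloud rect',r)
    uv=np.argwhere(M)[:,::-1]; zp=.066 if n!='base' else .006
    X=ray(m,T,uv,zp)[:,:2]; print(' ray rect',cv2.minAreaRect((X*1000).astype(np.float32)))
    H=M&(z>.095)
    if H.sum()>5 and n!='base':
        X=ray(m,T,np.argwhere(H)[:,::-1],.113)[:,:2]; print(' bar',H.sum(),cv2.minAreaRect((X*1000).astype(np.float32)))
    if n=='base':
        k2=M&(z>.028)&(z<.05); nl,l,st,c=cv2.connectedComponentsWithStats(k2.astype(np.uint8))
        for j in range(1,nl):
            if st[j,4]>15: print(' sock',st[j,4],cv2.minAreaRect((ray(m,T,np.argwhere(l==j)[:,::-1],.036)[:,:2]*1000).astype(np.float32)))
E
python3 meas.py
```

```text
tier [ 242  242   75   65 2251] z pct [-0.002  0.062  0.065  0.067  0.112]
 cloud rect ((437.75439453125, 142.89712524414062), (100.56858825683594, 139.87847900390625), 22.569515228271484)
 ray rect ((437.3464660644531, 141.7843017578125), (103.69232177734375, 141.88583374023438), 22.578800201416016)
 bar 254 ((437.0810852050781, 142.2101287841797), (14.650293350219727, 79.05462646484375), 22.61579132080078)
base [ 341  221   85   75 3855] z pct [0.002 0.005 0.007 0.019 0.035]
 cloud rect ((486.64666748046875, -101.35004425048828), (173.0723876953125, 134.6607208251953), 69.17586517333984)
 ray rect ((486.0065612792969, -100.31768798828125), (171.96591186523438, 133.0446319580078), 69.29120635986328)
 sock 127 ((542.1506958007812, -54.148887634277344), (43.25126266479492, 43.137428283691406), 69.10479736328125)
 sock 132 ((499.751953125, -166.21507263183594), (43.4059944152832, 42.984031677246094), 69.10369873046875)
 sock 133 ((467.1665344238281, -25.820167541503906), (43.22415542602539, 43.115047454833984), 69.18697357177734)
 sock 131 ((425.0451354980469, -138.16152954101562), (43.20209503173828, 42.90888214111328), 69.28170776367188)
sq [ 166  193   52   52 1627] z pct [-0.001  0.063  0.065  0.068  0.113]
 cloud rect ((559.2241821289062, 345.6726379394531), (101.47035217285156, 101.2501220703125), 13.878191947937012)
 ray rect ((558.7738647460938, 344.9321594238281), (103.66792297363281, 105.26919555664062), 14.226485252380371)
 bar 268 ((557.7399291992188, 343.42828369140625), (15.861900329589844, 80.61747741699219), 14.216754913330078)
```

```bash
cat > go.py <<'E'
from h import *
import sys
# usage: go.py x y z yangle_deg : total tool-frame shift in units of 50mm and turn
x,y,z,a=map(float,sys.argv[1:5]); s=readout.observe(); Rm=R.from_quat(s['tcp_rot']).as_matrix()
print('t',s['time'],'pos',s['tool_pos'].round(4),'yang',np.degrees(np.arctan2(Rm[1,1],Rm[0,1])).round(2),'tilt',Rm[:,2].round(4),'F',s['ft_force'].round(2),'w',s['grip_width'],'gf',s['grip_force'])
cur=np.arctan2(Rm[1,1],Rm[0,1]); print('units',(Rm.T@(np.array([x,y,z])-s['tool_pos'])/.05).round(3),'turn',(-(np.radians(a)-cur)).round(3))
E
python3 go.py .437 .142 .26 22.6
python3 - <<'E'
from h import *
f=np.load('top1.npz'); m,T=cam('top'); P=cloud(m,T,f['d']).reshape(-1,3)
g=lambda x0,x1,y0,y1: P[(P[:,0]>x0)&(P[:,0]<x1)&(P[:,1]>y0)&(P[:,1]<y1)]
for x0 in np.arange(.05,.75,.1):
    print(round(x0,2),[ (round(float(np.nanmax(q[:,2])),2) if len(q:=g(x0,x0+.1,y0,y0+.1)) else None) for y0 in np.arange(.6,-.31,-.1)])
E
```

```text
t 0.1 pos [0.1341 0.5329 0.2429] yang 75.86 tilt [-7.0e-04 -1.4e-03 -1.0e+00] F [-0.22  0.33 -0.05] w 0.09321571232464777 gf 0.0
units [-7.783 -6.103 -0.335] turn 0.93
0.05 [-0.84, 0.39, 0.4, -0.84, -0.84, 0.01, 0.27, 0.28, 0.01, -0.84]
0.15 [0.01, 0.39, 0.39, 0.02, 0.02, 0.02, 0.02, 0.0, 0.02, 0.01]
0.25 [0.11, 0.11, 0.11, 0.02, 0.02, 0.02, 0.02, 0.02, 0.02, 0.01]
0.35 [0.11, 0.06, 0.11, 0.09, 0.09, 0.12, 0.07, 0.04, 0.04, 0.02]
0.45 [0.11, 0.11, 0.11, 0.12, 0.07, 0.12, 0.07, 0.04, 0.04, 0.02]
0.55 [0.01, 0.01, 0.07, 0.12, 0.07, 0.03, 0.12, 0.04, 0.01, 0.02]
0.65 [0.01, 0.18, 0.16, 0.01, 0.03, 0.16, 0.16, 0.16, 0.16, 0.16]
```

Emit:
jog_arm(
  commands=[
    [93,-0.6,-0.47,0,0],
    [93,-0.6,-0.47,0,0],
    [93,-0.6,-0.47,0,0],
    [93,-0.6,-0.47,0,0],
    [93,-0.6,-0.47,0,0],
  ],
)

```text
time: 0.6
tool_pos: [0.2515, 0.3814, 0.2433]
tcp_rot: [0.123, 0.992, -0.0, -0.0]
ft_force: [0.6, 0.0, 0.8]
grip_width: 0.0926
grip_force: 0.0
```

Emit:
jog_arm(
  commands=[
    [93,-0.6,-0.47,0,0],
    [93,-0.6,-0.47,0,0],
    [93,-0.6,-0.47,0,0],
    [93,-0.6,-0.47,0,0],
    [93,-0.6,-0.47,0,0],
  ],
)

```text
time: 1.1
tool_pos: [0.3683, 0.2308, 0.2435]
tcp_rot: [0.123, 0.992, -0.0, -0.0]
ft_force: [0.9, 1.5, 0.1]
grip_width: 0.093
grip_force: 0.0
```

Emit:
jog_arm(
  commands=[
    [93,-0.6,-0.47,0,0],
    [93,-0.6,-0.47,0,0],
    [93,-0.6,-0.46,0,0.15],
    [93,0,0,0,0.15],
    [93,0,0,0,0.15],
  ],
)

```text
time: 1.6
tool_pos: [0.4385, 0.141, 0.2431]
tcp_rot: [0.346, 0.938, -0.0, -0.001]
ft_force: [-0.1, 0.3, -0.3]
grip_width: 0.0926
grip_force: 0.0
```

Emit:
jog_arm(
  commands=[
    [93,0,0,0,0.15],
    [93,0,0,0,0.15],
    [93,0,0,0,0.15],
    [93,0,0,0,0.03],
    [93,0,0,0,0],
  ],
)

```text
time: 2.1
tool_pos: [0.4378, 0.1422, 0.2433]
tcp_rot: [0.555, 0.832, -0.0, -0.0]
ft_force: [0.0, -0.1, -1.0]
grip_width: 0.0929
grip_force: 0.0
```

```bash
python3 go.py .437 .142 .113 22.6
python3 - <<'E'
from h import *
s=readout.observe(); m,T=cam('wrist',s); p,d=imaging.snapshot('wrist'); cv2.imwrite('pics/w1.png',p)
P=cloud(m,T,d); z=P[...,2]
for n,lo,hi,zp in [('bar',.1,.12,.113),('grate',.055,.075,.066)]:
    k=((z>lo)&(z<hi)).astype(np.uint8); nl,l,st,c=cv2.connectedComponentsWithStats(k); 
    for i in range(1,nl):
        if st[i,4]>300:
            X=ray(m,T,np.argwhere(l==i)[:,::-1],zp)[:,:2]*1000; print(n,st[i],cv2.minAreaRect(X.astype(np.float32)))
E
```

```text
t 2.1 pos [0.4378 0.1422 0.2433] yang 22.56 tilt [-8.e-04 -1.e-04 -1.e+00] F [ 0.04 -0.09 -1.  ] w 0.09285269935483159 gf 0.0
units [ 1.000e-03 -1.400e-02  2.606e+00] turn -0.001
bar [ 559    0   61  109 2985] ((555.5576782226562, 337.3448486328125), (19.43161964416504, 70.96956634521484), 13.9502592086792)
bar [ 316  188   18   97 1651] ((435.86376953125, 143.50619506835938), (13.620607376098633, 79.82118225097656), 22.901399612426758)
bar [456 396  23  25 358] ((619.7881469726562, 39.59912872314453), (15.288127899169922, 32.452110290527344), 52.55719757080078)
grate [ 478    0  155  133 8285] ((556.5740966796875, 343.76788330078125), (102.13367462158203, 99.92922973632812), 14.008594512939453)
grate [319  16  28  28 406] ((379.82586669921875, 295.5460510253906), (22.081411361694336, 18.93032455444336), 27.37098503112793)
grate [ 269  149  113  146 8231] ((436.1997375488281, 143.02813720703125), (99.3414535522461, 138.50250244140625), 22.510217666625977)
```

View pics/w1.png

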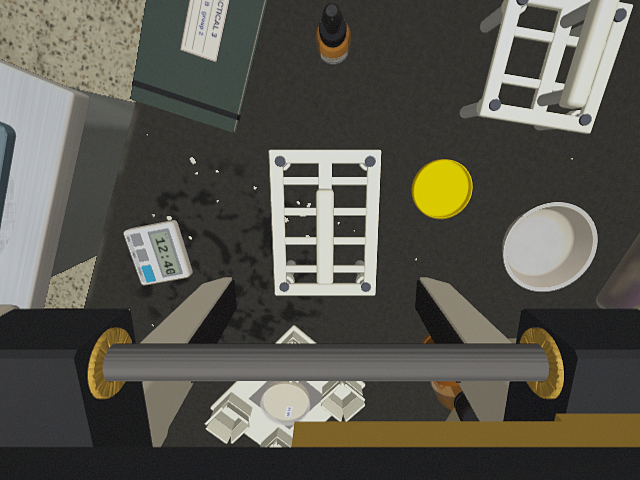

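The wrist view shows the tier (px 325,222) centred and parallel between the fingers, with the base and dish at (285,400). I'll nudge by about 1.5 mm, go down and grip.

Emit:
jog_arm(
  commands=[
    [93,0.03,-0.03,0.6,0],
    [70,0,0,0.7,0],
    [60,0,0,0.7,0],
    [50,0,0,0.5,0],
    [50,0,0,0.16,0],
  ],
  grip_force=30,
)

```text
time: 2.65
tool_pos: [0.434, 0.143, 0.1082]
tcp_rot: [0.555, 0.832, -0.002, -0.002]
ft_force: [0.6, -0.0, -0.0]
grip_width: 0.0653
grip_force: 0.0
```

Emit:
jog_arm(
  commands=[
    [30,0,0,0,0],
    [20,0,0,0,0],
    [5,0,0,0,0],
    [5,0,0,0,0],
    [5,0,0,0,0],
  ],
  grip_force=35,
)

```text
time: 3.15
tool_pos: [0.4366, 0.1432, 0.1115]
tcp_rot: [0.555, 0.832, 0.001, 0.001]
ft_force: [-0.7, -0.6, 0.4]
grip_width: 0.0258
grip_force: 0.0
```

Emit:
jog_arm(
  commands=[
    [5,0,0,0,0],
    [5,0,0,0,0],
    [5,0,0,-0.2,0],
    [5,0,0,-0.3,0],
    [5,0,0,0,0],
  ],
)

```text
time: 3.65
tool_pos: [0.4372, 0.1432, 0.1374]
tcp_rot: [0.555, 0.832, 0.001, 0.001]
ft_force: [0.6, -0.0, -2.0]
grip_width: 0.0136
grip_force: 35.0
```

```bash
python3 go.py .4835 -.096 .22 -20.7
```

```text
t 3.65 pos [0.4372 0.1432 0.1374] yang 22.58 tilt [ 3.1e-03  2.0e-04 -1.0e+00] F [ 0.57 -0.04 -2.01] w 0.01360783074336418 gf 34.99930143356323
units [-4.775 -0.977 -1.65 ] turn 0.755
```

Emit:
jog_arm(
  commands=[
    [5,0,0,-0.5,0],
    [5,0,0,-0.6,0],
    [5,0,0,-0.6,0],
    [5,0,0,-0.5,0],
    [5,0,0,-0.25,0.05],
  ],
)

```text
time: 4.15
tool_pos: [0.4367, 0.1432, 0.2602]
tcp_rot: [0.576, 0.818, 0.001, 0.001]
ft_force: [-0.0, 0.3, -2.2]
grip_width: 0.0136
grip_force: 35.0
```

Emit:
jog_arm(
  commands=[
    [5,0,0,0,0.1],
    [5,0,0,0,0.14],
    [5,0,0,0,0.14],
    [5,0,0,0,0.14],
    [5,0,0,0,0.1],
  ],
)

```text
time: 4.65
tool_pos: [0.4356, 0.1431, 0.2576]
tcp_rot: [0.799, 0.601, -0.0, -0.0]
ft_force: [-0.1, 0.5, -1.5]
grip_width: 0.0139
grip_force: 35.0
```

Emit:
jog_arm(
  commands=[
    [5,0,0,0,0.085],
    [5,0,0,0,0],
    [5,0,0,0,0],
    [5,0,0,0,0],
    [5,0,0,0,0],
  ],
)

```text
time: 5.15
tool_pos: [0.436, 0.1431, 0.2581]
tcp_rot: [0.822, 0.569, -0.0, -0.0]
ft_force: [-0.3, 0.5, -1.8]
grip_width: 0.0136
grip_force: 35.0
```

```bash
python3 go.py .4835 -.096 .26 -20.7
python3 - <<'E'
from h import *
s=readout.observe(); m,T=cam('wrist',s); p,d=imaging.snapshot('wrist'); cv2.imwrite('pics/w2.png',p); np.savez('w2.npz',d=d,T=T)
P=cloud(m,T,d); z=P[...,2]
for n,k in [('sock',(z>.029)&(z<.042)),('lift',(z>.15)&(z<.3))]:
    nl,l,st,c=cv2.connectedComponentsWithStats(k.astype(np.uint8))
    for i in range(1,nl):
        if st[i,4]>120:
            q=P[l==i]; X=ray(m,T,np.argwhere(l==i)[:,::-1],float(np.median(q[:,2])))[:,:2]*1000; print(n,st[i],np.median(q[:,2]).round(4),cv2.minAreaRect(X.astype(np.float32)))
E
```

```text
t 5.15 pos [0.436  0.1431 0.2581] yang -20.63 tilt [-2.e-04 -0.e+00 -1.e+00] F [-0.29  0.53 -1.8 ] w 0.013609032778263655 gf 34.99927282333374
units [-4.141  2.574 -0.039] turn 0.001
sock [622   0  18  74 729] 0.0342 ((765.713623046875, 202.16696166992188), (13.246918678283691, 67.1869125366211), 3.5034759044647217)
sock [201  71  32  36 408] 0.0385 ((383.4086608886719, 295.94610595703125), (31.09615135192871, 26.56987762451172), 48.92839431762695)
sock [570 152  70  84 549] 0.0356 ((708.2769775390625, 74.89630126953125), (96.1326675415039, 39.97317123413086), 43.787662506103516)
sock [502 213  42  48 355] 0.0355 ((622.4807739257812, 55.079742431640625), (56.912208557128906, 27.372234344482422), 42.22035217285156)
sock [585 281  18  62 355] 0.0355 ((684.8366088867188, -70.11836242675781), (7.251970291137695, 82.2890853881836), 0.38021719455718994)
sock [ 42 392  54  34 544] 0.0352 ((53.07609558105469, 31.650646209716797), (22.690942764282227, 70.96011352539062), 29.610158920288086)
lift [  231   154   191   189 21473] 0.2128 ((440.89373779296875, 156.24053955078125), (109.64599609375, 99.07779693603516), 69.3631820678711)
lift [300 381  51  17 453] 0.2593 ((422.5565185546875, 108.35285949707031), (8.818018913269043, 23.577526092529297), 69.34246826171875)
```

View pics/w2.png

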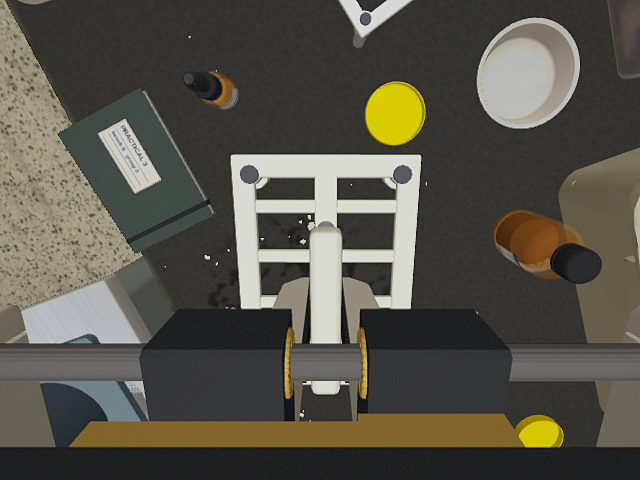

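The tier hangs squarely in the grip, grating corners at px (250,174) and (402,174). Next: check its tilt and offset in the tool frame, and cross-check the base from the scene view.

Run:
```python
from h import *
f=np.load('w2.npz'); m=imaging.camera_model('wrist'); Pc=cloud(m,np.array(m['hand_eye']),f['d'])
v,u=np.mgrid[:480,:640]; k=(v>140)&(v<330)&(u>225)&(u<430)&(Pc[...,2]>.035)&(Pc[...,2]<.06)
q=Pc[k]; A=np.c_[q[:,:2],np.ones(len(q))]; c=np.linalg.lstsq(A,q[:,2],rcond=None)[0]; print('plane tool',c.round(4),'deg',np.degrees(c[:2]).round(2))
qq=q[(abs(q[:,1])<.06)]; print('xmax',np.percentile(qq[:,0],[98,99.5]), 'y',np.percentile(q[:,1],[.5,99.5]))
# far edge by colour row
f=np.load('scene1.npz'); p,d=f['p'],f['d']; m,T=cam('scene'); P=cloud(m,T,d); z=P[...,2]
near=np.hypot(P[...,0]-.4835,P[...,1]+.096)<.12
hsv=cv2.cvtColor(p,cv2.COLOR_BGR2HSV); w=(hsv[...,2]>110)&(hsv[...,1]<70)
k=(near&w&(z>.027)&(z<.045)).astype(np.uint8); nl,l,st,c=cv2.connectedComponentsWithStats(k,connectivity=8)
for i in range(1,nl):
    if st[i,4]>20: X=ray(m,T,np.argwhere(l==i)[:,::-1],.036)[:,:2]*1000; print('sock',st[i],np.array(cv2.minAreaRect(X.astype(np.float32))[0]),cv2.minAreaRect(X.astype(np.float32))[1:])
X=P[near&w&(z>.031)&(z<.042)][:,:2]*1000; print('all',cv2.minAreaRect(X.astype(np.float32)))
k=near&w&(z>.001)&(z<.012); X=P[k][:,:2]*1000; print('plate',cv2.minAreaRect(X.astype(np.float32)))
```

```text
plane tool [-0.0086 -0.0018  0.0461] deg [-0.49 -0.11]
xmax [0.06832247 0.06880817] y [-0.04950324  0.04940638]
sock [343 259  29  24 256] [539.80682373 -56.20960999] ((47.53704071044922, 44.98795700073242), 69.93368530273438)
sock [303 274  31  25 268] [465.69400024 -28.12860298] ((47.36602020263672, 43.66810607910156), 69.299072265625)
sock [378 304  33  27 298] [ 497.81747437 -167.58268738] ((45.592376708984375, 44.87630844116211), 69.96501159667969)
sock [337 321  33  29 314] [ 423.69372559 -139.44104004] ((45.65861129760742, 43.917388916015625), 69.01649475097656)
all ((482.6884765625, -96.48973846435547), (165.14405822753906, 124.3666763305664), 69.494384765625)
plate ((491.0724792480469, -85.08567810058594), (194.1534423828125, 158.47633361816406), 69.34662628173828)
```

Emit:
jog_arm(
  commands=[
    [5,-0.25,0.16,0,0],
    [5,-0.4,0.25,0,0],
    [5,-0.5,0.31,0,0],
    [5,-0.5,0.31,0,0],
    [5,-0.5,0.31,0,0],
  ],
)

```text
time: 5.7
tool_pos: [0.4609, 0.0179, 0.2582]
tcp_rot: [0.822, 0.569, 0.0, 0.0]
ft_force: [0.2, -0.3, -2.7]
grip_width: 0.0134
grip_force: 35.0
```

Emit:
jog_arm(
  commands=[
    [5,-0.5,0.31,0,0],
    [5,-0.5,0.31,0,0],
    [5,-0.5,0.31,0,0],
    [5,-0.35,0.2,0,0],
    [5,-0.15,0.09,0,0],
  ],
)

```text
time: 6.2
tool_pos: [0.4828, -0.098, 0.258]
tcp_rot: [0.823, 0.568, -0.0, 0.0]
ft_force: [-0.0, -0.1, -2.3]
grip_width: 0.0135
grip_force: 35.0
```

Emit:
jog_arm(
  commands=[
    [5,0,0,0.3,0],
    [5,0,0,0.5,0],
    [5,0,0,0.5,0],
    [5,0,0,0.2,0],
    [5,0,0,0,0],
  ],
)

```text
time: 6.7
tool_pos: [0.4816, -0.0953, 0.1819]
tcp_rot: [0.822, 0.569, -0.001, -0.002]
ft_force: [-0.1, -0.3, -2.4]
grip_width: 0.0136
grip_force: 35.0
```

```bash
python3 go.py .483 -.096 .1175 -20.65
python3 - <<'E'
from h import *
p,d=imaging.snapshot('scene'); c=p[180:380,260:460]; cv2.imwrite('pics/s2.png',cv2.resize(c,(600,600),interpolation=cv2.INTER_CUBIC))
E
```

```text
t 6.7 pos [ 0.4816 -0.0953  0.1819] yang -20.65 tilt [-0.0031  0.0016 -1.    ] F [-0.08 -0.29 -2.41] w 0.013552153908959723 gf 34.999374747276306
units [-0.003  0.036  1.288] turn 0.0
```

View pics/s2.png

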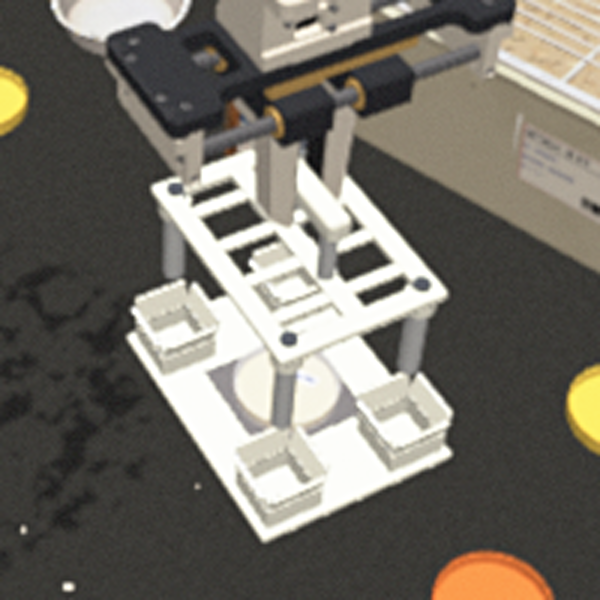

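The scene crop shows each post above its socket: the front post at crop px (285,420) over (280,475), the right at (410,370) over (405,420), the left at (172,275) over (175,325). I'm lowering it in while watching the force.

Emit:
jog_arm(
  commands=[
    [5,0,0,0.2,0],
    [5,0,0,0.2,0],
    [5,0,0,0.15,0],
    [5,0,0,0.15,0],
    [5,0,0,0,0],
  ],
)

```text
time: 7.25
tool_pos: [0.4818, -0.0959, 0.1469]
tcp_rot: [0.823, 0.569, -0.001, -0.001]
ft_force: [-0.5, -0.2, -1.3]
grip_width: 0.0135
grip_force: 35.0
```

Emit:
jog_arm(
  commands=[
    [5,0,0,0.1,0],
    [5,0,0,0.1,0],
    [5,0,0,0.1,0],
    [5,0,0,0.1,0],
    [5,0,0,0,0],
  ],
)

```text
time: 7.75
tool_pos: [0.482, -0.096, 0.1273]
tcp_rot: [0.823, 0.569, -0.0, -0.001]
ft_force: [-0.2, -1.1, -2.0]
grip_width: 0.0135
grip_force: 35.0
```

Emit:
jog_arm(
  commands=[
    [5,0,0,0.05,0],
    [5,0,0,0.05,0],
    [5,0,0,0.04,0],
    [5,0,0,0,0],
    [5,0,0,0,0],
  ],
)

```text
time: 8.25
tool_pos: [0.4825, -0.0962, 0.1212]
tcp_rot: [0.823, 0.569, -0.0, 0.0]
ft_force: [0.7, -0.4, -2.7]
grip_width: 0.0135
grip_force: 35.0
```

```bash
python3 go.py .483 -.096 .1175 -20.65
python3 - <<'E'
from h import *
p,d=imaging.snapshot('scene'); c=p[180:380,260:460]; cv2.imwrite('pics/s3.png',cv2.resize(c,(600,600),interpolation=cv2.INTER_CUBIC))
E
```

```text
t 8.25 pos [ 0.4825 -0.0962  0.1212] yang -20.69 tilt [ 0. -0. -1.] F [ 0.67 -0.39 -2.72] w 0.013506730691217722 gf 34.99935686588287
units [0.008 0.007 0.073] turn -0.001
```

View pics/s3.png

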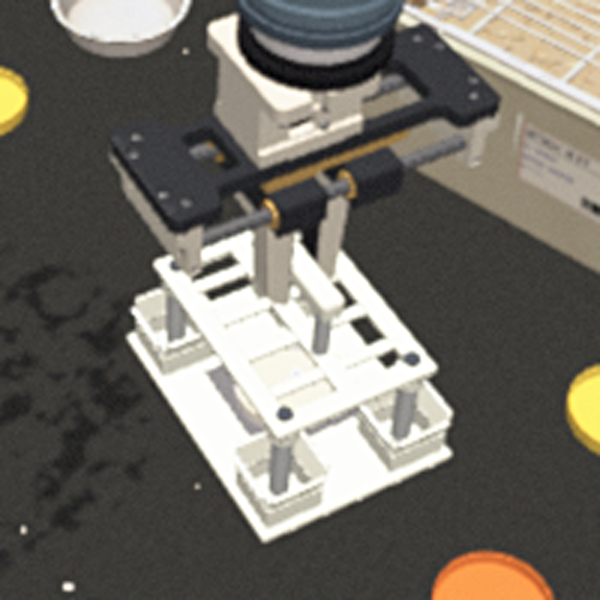

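All the visible posts are inside their sockets (crop px (280,470), (405,415), (177,320)) and there's no contact force yet. I'll do the last few mm in 1 mm steps.

Emit:
jog_arm(
  commands=[
    [5,0,0,0.02,0],
    [5,0,0,0.02,0],
    [5,0,0,0.02,0],
    [5,0,0,0,0],
    [5,0,0,0,0],
  ],
)

```text
time: 8.8
tool_pos: [0.4825, -0.0962, 0.1181]
tcp_rot: [0.823, 0.569, -0.0, -0.0]
ft_force: [0.0, 0.1, -2.6]
grip_width: 0.014
grip_force: 35.0
```

Emit:
jog_arm(
  commands=[
    [5,0,0,0.02,0],
    [5,0,0,0,0],
    [5,0,0,0,0],
  ],
)

```text
time: 9.1
tool_pos: [0.4825, -0.0962, 0.1171]
tcp_rot: [0.823, 0.569, -0.0, -0.0]
ft_force: [-0.2, -0.5, -2.6]
grip_width: 0.0136
grip_force: 35.0
```

Emit:
jog_arm(
  commands=[
    [5,0,0,0.01,0],
    [5,0,0,0.01,0],
    [5,0,0,0,0],
    [5,0,0,0,0],
  ],
)

```text
time: 9.5
tool_pos: [0.4827, -0.0962, 0.1169]
tcp_rot: [0.823, 0.569, 0.0, 0.0]
ft_force: [-2.5, 0.7, 5.3]
grip_width: 0.0137
grip_force: 35.0
```

Force went to +5 N at TCP z = 0.117, the expected home height, so it is seated. Releasing and rising.

Emit:
jog_arm(
  commands=[
    [18,0,0,0,0],
    [30,0,0,0,0],
    [45,0,0,0,0],
    [45,0,0,0,0],
    [45,0,0,0,0],
  ],
)

```text
time: 10.0
tool_pos: [0.4825, -0.0962, 0.1161]
tcp_rot: [0.823, 0.569, -0.0, -0.0]
ft_force: [-0.5, -0.2, -0.6]
grip_width: 0.0433
grip_force: 0.0
```

Emit:
jog_arm(
  commands=[
    [45,0,0,-0.2,0],
    [45,0,0,-0.4,0],
    [45,0,0,-0.6,0],
    [45,0,0,-0.8,0],
    [45,0,0,-0.8,0],
  ],
)

```text
time: 10.5
tool_pos: [0.4821, -0.096, 0.2581]
tcp_rot: [0.823, 0.569, -0.0, -0.0]
ft_force: [0.1, -0.5, 0.2]
grip_width: 0.045
grip_force: 0.0
```

Run:
```python
from h import *
s=readout.observe(); m,T=cam('wrist',s); p,d=imaging.snapshot('wrist'); P=cloud(m,T,d); z=P[...,2]
n=(np.hypot(P[...,0]-.4827,P[...,1]+.096)<.1)
k=n&(z>.06)&(z<.082); q=P[k]; A=np.c_[q[:,:2]-[.4827,-.096],np.ones(len(q))]; c=np.linalg.lstsq(A,q[:,2],rcond=None)[0]
print('grate plane deg',np.degrees(c[:2]).round(2),'z',c[2].round(4),len(q),s['ft_force'])
p2,d2=imaging.snapshot('scene'); c1=p[80:400,120:520]; c2=cv2.resize(p2[180:380,260:460],(390,390)); c1=cv2.resize(c1,(400,390))
cv2.imwrite('pics/f.png',np.hstack([c1,c2]))
```

```text
grate plane deg [0.09 0.18] z 0.071 7803 [ 0.11201466 -0.54418306  0.1519148 ]
```

View pics/f.png

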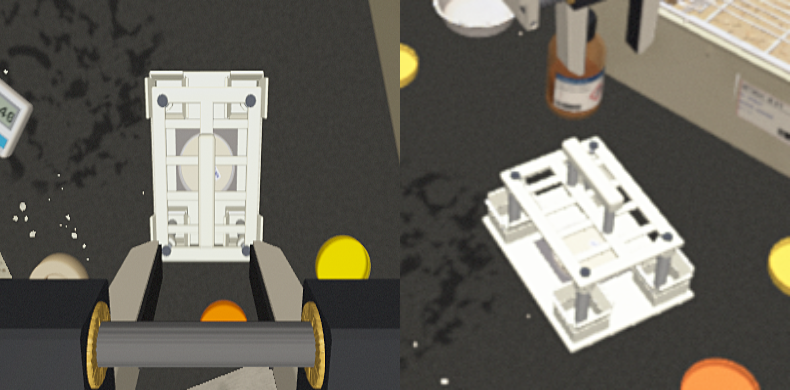

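The tier sits level within 0.2° with the grating at z ≈ 0.071 (expected 0.066–0.072). Posts are in the sockets (e.g. left-hand view px (162,100), (250,100)), the dish is in place underneath at (208,165), and the gripper is clear.

```bash
python3 -c "from plant import manip; print(manip.close_job())"
```

```text
the job is handed in; nothing more can be done
None
```

The oblong tier is stacked on the base frame with its posts home in the sockets, level to about 0.2° and released; the dish is still in place, the square tier was not touched, and the job is handed in at about 10.6 s.

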